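# Sort the filter tins by weight and put the full ones away

### The arm

A 7-joint arm with a two-finger parallel gripper is mounted at the origin on the work surface. World frame = base frame: x ahead of the robot, y to its left, z up, the work surface at z = 0. Lengths are in mm, angles in rad, forces in N, time in s.
With the tool pointing down it reaches from about 400 to 900 mm from the base axis. Payload 5.6 kg.
Tool frame: the origin (TCP) lies at the very end of the fingers, on their centre line; the grasp point (between the pads) lies 19 mm behind it; y points along the fingers, z is the direction in which the jaws open and shut, and the axes are right-handed (so a half turn about y gives the same grasp; the last joint's range is limited). The gripper opens to 92 mm and grips with 3 to 60 N. Pads are 20 mm wide; open, the fingers measure 128 mm over their backs; the gripper's body (75 mm by 189 mm) begins 69 mm behind the grasp point.
Start: joints at [1.215, 0.468, -0.012, 1.603, 0.006, 1.071, -0.056], TCP at [199.979, -618.48, 214.592] pointing down, gripper open.
Joint ranges: [-2.53, 2.53], [-0.31, 2.02], [-1.57, 1.55], [0.28, 2.44], [-1.29, 4.43], [0.15, 1.84], [-2.92, 2.92]. Speed limits (rad/s): [2.57, 2.57, 3.14, 3.14, 3.14, 3.14, 3.14].

### API

Orientations are given as a unit quaternion [x, y, z, w].
In Python, from cell import manip gives the robot as it stands. The module is installed in compiled form; this text tells all that it offers. Calls block until the motion is done:
- manip.movep(position, orientation): joint-space move of the TCP to a pose.
- manip.move_l(position, v=150, orientation=None, contact_N=None): straight line of the TCP; orientation=None keeps the orientation; v is the mean speed in mm/s. With contact_N (N) it stops when the force on the tool has changed by that much, and returns True; else False.
- manip.move_joints(angles): joint-space move.
- manip.command_gripper(opening): finger opening in mm; the grip force is fixed at half the most; returns when the fingers have stopped.
- manip.hold(seconds).
- manip.inverse_kinematics(position, orientation): joint angles nearest the present ones, or None.
- manip.snapshot(name): name is "scene" or "top" or "wrist"; returns the picture (400x640x3 uint8, red, green, blue); there is no depth.
- manip.calibration(name): a dict with "mtx" (3x3 intrinsics, pixels), "eye" and "rotation" of the camera in the world; the wrist camera has in their place "hand_eye" (4x4, takes a point from camera to tool coordinates, whose origin is the TCP and whose axes are the tool frame's). Camera axes: x right, y up, looking along -z (the intrinsics and any distortion apply to the point x, -y, -z); pixel columns grow to the right and rows downward; lengths in mm; the calibration is good to about 2 mm. The wrist camera is an equidistant fisheye: a pixel r from the principal point sees the ray r / f radians off the axis. A picture is of the moment at which its call begins: read the wrist's pose just before it. calibration takes no time and is no camera call.
A pose or a line that the arm cannot do raises manip.IKError and nothing moves.
- manip.job_done(): hands the job in, once; it reports no verdict.
Readings, each from a call of its own:
- manip.current_time(): time.
- manip.current_q(): joint angles.
- manip.current_dq(): joint speeds.
- manip.current_effort(): joint torques, N m.
- manip.current_tool_pos(): TCP position.
- manip.current_orientation(): TCP orientation.
- manip.current_ft_force(): force on the tool from outside, world axes, zero at the start.
- manip.current_ft_torque(): the same for the moment, N m.
- manip.current_width(): finger opening in mm.
Only numpy, scipy, OpenCV 4.12 (cv2) and the standard library are available. Lean on these libraries where they do the work, as an engineer would, in place of code of your own. Each camera call takes 0.05 s, during which the arm holds its last target.

### The job

Some of these look-alike filter tins are packed with glass and some are empty: heft each one to find out. Pull out the upper tray of the clear drawer unit, stand every full tin in it with the rib on its lid pointing straight at the tray's handle side (the front), and stand every empty tin in the black dish. When all are sorted, push the upper tray shut until it meets its stop. Leave the UV filter, the blower, the lens and the wrench where they are.

Things in the scene. Friction and masses are not known exactly. Their poses are not given: they have to be found in the camera images.
- tin_a: round filter tin 46 mm across, 36 mm tall, aluminium, black lid with a steel rib on top (20 mm long, 7 wide, 5 high) from the lid's centre to its rim. Origin: centre of the underside; z up; +x points along the rib, from the lid's centre to the rim. Empty (60 to 80 g) or packed with glass filters (280 to 380 g): alike in looks, only the weight tells. May be absent
- tin_b: round filter tin 46 mm across, 36 mm tall, aluminium, black lid with a steel rib on top (20 mm long, 7 wide, 5 high) from the lid's centre to its rim. Origin: centre of the underside; z up; +x points along the rib, from the lid's centre to the rim. Empty (60 to 80 g) or packed with glass filters (280 to 380 g): alike in looks, only the weight tells. May be absent
- tin_c: round filter tin 46 mm across, 36 mm tall, aluminium, black lid with a steel rib on top (20 mm long, 7 wide, 5 high) from the lid's centre to its rim. Origin: centre of the underside; z up; +x points along the rib, from the lid's centre to the rim. Empty (60 to 80 g) or packed with glass filters (280 to 380 g): alike in looks, only the weight tells. May be absent
- tin_d: round filter tin 46 mm across, 36 mm tall, aluminium, black lid with a steel rib on top (20 mm long, 7 wide, 5 high) from the lid's centre to its rim. Origin: centre of the underside; z up; +x points along the rib, from the lid's centre to the rim. Empty (60 to 80 g) or packed with glass filters (280 to 380 g): alike in looks, only the weight tells. May be absent
- tin_e: round filter tin 46 mm across, 36 mm tall, aluminium, black lid with a steel rib on top (20 mm long, 7 wide, 5 high) from the lid's centre to its rim. Origin: centre of the underside; z up; +x points along the rib, from the lid's centre to the rim. Empty (60 to 80 g) or packed with glass filters (280 to 380 g): alike in looks, only the weight tells. May be absent
- tin_f: round filter tin 46 mm across, 36 mm tall, aluminium, black lid with a steel rib on top (20 mm long, 7 wide, 5 high) from the lid's centre to its rim. Origin: centre of the underside; z up; +x points along the rib, from the lid's centre to the rim. Empty (60 to 80 g) or packed with glass filters (280 to 380 g): alike in looks, only the weight tells. May be absent
- tray (a joint): upper tray of the drawer unit: 0 = shut against its stop, 0.125 m = fully pulled out against its stop; slides with about 1.5 N of friction, no spring, and stays where it is left
- tray_in (a point): centre of the upper tray's inner floor, moves with the tray. x points from its front into the unit, y across, z up. Floor spans x -81 to +77, y -96 to +96 mm: room for three tins side by side along y. Side and back walls rise 26 mm over this floor, front plate 32, underside of the unit's top 48, upper face of that top 55. Fully out, x -81 to +45 mm is uncovered, the rest under the top
- tray_handle (a point): middle of the upper tray's handle, a level round steel bar about 10 mm thick and 90 mm long along y, its centre 45 mm in front of the tray's front plate and 78 mm above the table; same axes as tray_in. Can be pinched from above
- unit: clear plastic drawer unit fixed to the table, 170 mm deep (x), 212 mm wide (y), 115 mm tall, with two trays one above the other; origin under its centre, front and handle at its -x side, trays slide out to -x. The lower tray (caps and rings) is not needed
- dish: round black ceramic dish, fixed, 200 mm across the rim, 14 mm tall, flat inside over 160 mm across, floor 6 mm thick; origin under its centre. Room for three tins
- uv_filter: bystander: glass UV filter in a thin dark ring, 52 mm across, 6 mm thick, lying by the tins; origin centre of underside
- blower: bystander: dark silicone blower, 62 mm across, 105 mm tall, standing; origin centre of underside
- lens: bystander: black lens, 72 mm across, 80 mm tall, standing; origin centre of underside
- wrench: bystander: grey plastic filter wrench, a 67 mm open ring with a 75 mm handle, lying flat, 7 mm thick; origin in the ring's centre
Mind the look-alikes: they are no part of the job. What is shaped like the tin_d but orange or purple is not meant.

How it is judged:
By the outcome, as a careful person would: the job done as asked, in the order asked, and still so for the second after the job is handed in, with the robot touching nothing.
Of tin_a, tin_b, tin_c, tin_d, tin_e, tin_f only 4 to 6 are there at a start; the rules pass over those that are not, and their reading is None.
At some moment in a run one of tin_a, tin_b, tin_c, tin_d, tin_e, tin_f may be knocked a few centimetres aside while the robot is not near it.
It also fails if it takes over 210 s, if anything falls off the work surface, if the arm or the gripper's body presses on something with over 40 N, if the wrist force passes 120 N, or if a joint passes its speed limit or range.

## Working session

There is one attempt and no reset: what is moved stays moved. The work goes in short steps, each a Python script; the robot and the scene stay as the last script left them, time stands still between calls to the robot, and variables do not carry over. Pictures are saved under pics/ and viewed, and the job is handed in when it is done.

```bash
mkdir -p pics; ls
python3 - <<'E'
from cell import manip as m
import cv2
for n in ("scene","top","wrist"):
    im=m.snapshot(n); cv2.imwrite(f"pics/{n}0.png",im[:,:,::-1])
    c=m.calibration(n); print(n,{k:(v.tolist() if hasattr(v,'tolist') else v) for k,v in c.items()})
print(m.current_tool_pos(),m.current_orientation(),m.current_time(),m.current_width(),m.current_ft_force())
E
```

```text
pics
scene {'mtx': [[365.3026546571898, 0.0, 321.75210925214736], [0.0, 365.3026546571898, 195.07102087721594], [0.0, 0.0, 1.0]], 'eye': [1078.4289057405701, -501.83813445128465, 698.5802398417914], 'rotation': [0.3723977368079348, 0.16766467339566887, 0.37046132844660234, 0.8342462987877324]}
top {'mtx': [[386.06247459805684, 0.0, 325.3718484233958], [0.0, 386.06247459805684, 203.7615434109802], [0.0, 0.0, 1.0]], 'eye': [360.24135617489105, -37.44098670084184, 1210.420611806817], 'rotation': [0.05898078024847163, -0.06254555548516973, -0.7043750750553164, 0.7046027779473698]}
wrist {'mtx': [[309.70691628693146, 0.0, 320.4434852773544], [0.0, 309.70691628693146, 199.80072437645623], [0.0, 0.0, 1.0]], 'hand_eye': [[-6.326560388469916e-05, -0.9624500831714217, -0.2714587139894114, -76.54207017982338], [0.0001929803252453564, 0.27145869772735165, -0.9624500704902892, -169.72895236048387], [0.9999999793780275, -0.0001132761758346505, 0.00016855993164135817, -0.1352157591083536], [0.0, 0.0, 0.0, 1.0]]}
[ 199.83236322 -618.06203806  213.87485695] [-0.11020398  0.69894681 -0.69801528  0.1100141 ] 0.15 92.16718553985743 [-0.03633491  0.16730185  0.54329522]
```

View pics/top0.png

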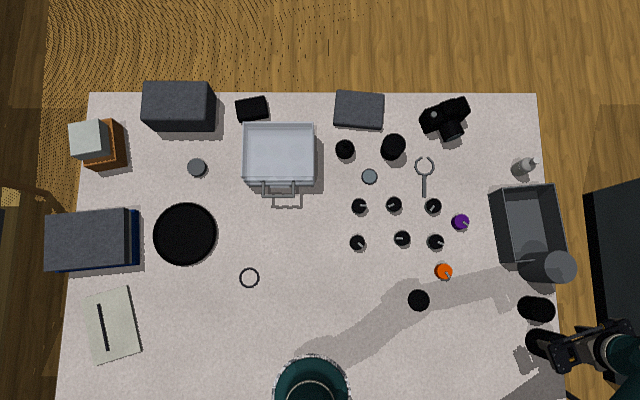

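View pics/scene0.png

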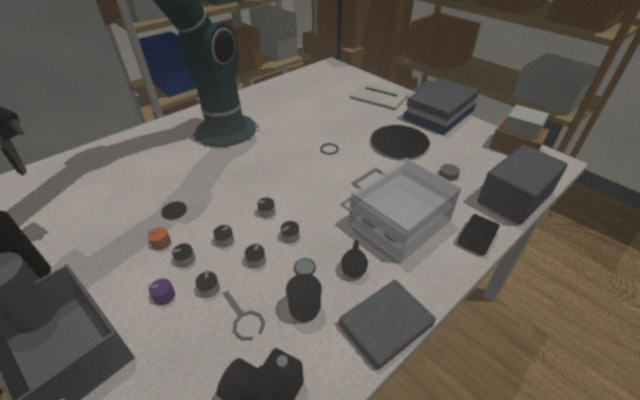

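View pics/wrist0.png

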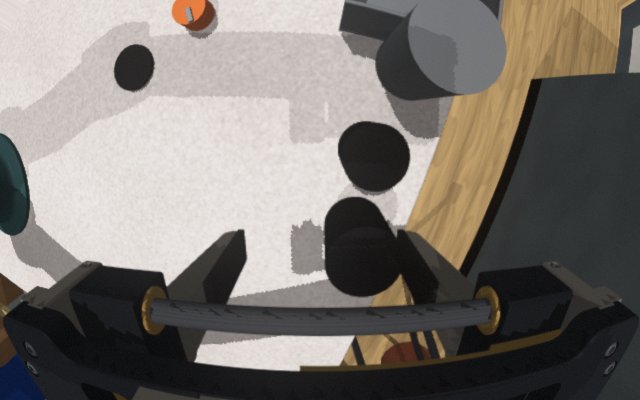

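```bash
cat > h.py <<'E'
from cell import manip as m
import numpy as np, cv2
from scipy.spatial.transform import Rotation as R
def snap(n,name,crop=None,k=1):
    im=m.snapshot(n); 
    if crop: x0,y0,x1,y1=crop; im2=im[y0:y1,x0:x1]
    else: im2=im
    if k!=1: im2=cv2.resize(im2,None,fx=k,fy=k,interpolation=cv2.INTER_CUBIC)
    cv2.imwrite(f"pics/{name}.png",im2[:,:,::-1]); return im
def px2w(n,u,v,z,pose=None):
    c=m.calibration(n); K=np.array(c['mtx'])
    x=(u-K[0,2])/K[0,0]; y=(v-K[1,2])/K[1,1]
    if n=='wrist':
        th=np.hypot(x,y); s=np.sin(th)/th if th>1e-9 else 1
        d=np.array([x*s,-y*s,-np.cos(th)])
        H=np.array(c['hand_eye']); p,q=pose if pose else (m.current_tool_pos(),m.current_orientation())
        Rt=R.from_quat(q).as_matrix()
        o=Rt@H[:3,3]+p; d=Rt@H[:3,:3]@d
    else:
        d=R.from_quat(c['rotation']).apply([x,-y,-1]); o=np.array(c['eye'])
    t=(z-o[2])/d[2]; return o+t*d
def w2px(n,P,pose=None):
    c=m.calibration(n); K=np.array(c['mtx'])
    if n=='wrist':
        H=np.array(c['hand_eye']); p,q=pose if pose else (m.current_tool_pos(),m.current_orientation())
        a=R.from_quat(q).inv().apply(np.array(P)-p); a=H[:3,:3].T@(a-H[:3,3])
        x,y,z=a[0],-a[1],-a[2]; r=np.hypot(x,y); th=np.arctan2(r,z); x,y=x/r*th,y/r*th
    else:
        a=R.from_quat(c['rotation']).inv().apply(np.array(P)-c['eye']); x,y=a[0]/-a[2],-a[1]/-a[2]
    return np.array([K[0,0]*x+K[0,2],K[1,1]*y+K[1,2]])
def down(phi):
    """tool y down, jaw axis (tool z) at angle phi in world xy"""
    z=np.array([np.cos(phi),np.sin(phi),0]); y=np.array([0,0,-1.]); x=np.cross(y,z)
    return R.from_matrix(np.c_[x,y,z]).as_quat()
E
python3 - <<'E'
from h import *
im=cv2.imread('pics/top0.png')
cv2.imwrite('pics/tins0.png',cv2.resize(im[185:285,335:475],None,fx=5.7,fy=5.7,interpolation=cv2.INTER_CUBIC))
cv2.imwrite('pics/unit0.png',cv2.resize(im[110:290,145:325],None,fx=3.3,fy=3.3,interpolation=cv2.INTER_CUBIC))
T=R.from_quat(m.current_orientation()).as_matrix(); print(T)
H=np.array(m.calibration('wrist')['hand_eye']);print(T@H[:3,:3])
for u,v in [(359,206),(394,205),(433,206),(358,242),(402,238),(436,241)]: print(px2w('top',u,v,36).round())
print('dish',px2w('top',185,234,10).round())
E
```

```text
[[-9.51503961e-01 -4.70397462e-04  3.07636135e-01]
 [-3.07636488e-01  1.25949303e-03 -9.51503129e-01]
 [ 6.01190895e-05 -9.99999096e-01 -1.34312403e-03]]
[[ 0.30769623  0.91561252  0.25879863]
 [-0.9514834   0.29653445  0.08213802]
 [-0.00153611 -0.27151616  0.96243265]]
[ 557. -147.   36.]
[ 561. -255.   36.]
[ 558. -376.   36.]
[ 447. -142.   36.]
[ 459. -277.   36.]
[ 450. -380.   36.]
dish [473. 393.  10.]
```

View pics/tins0.png

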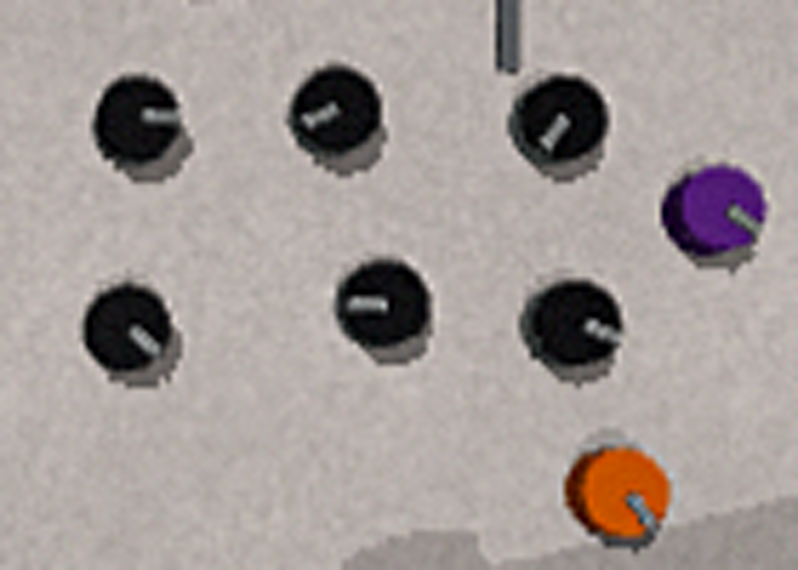

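View pics/unit0.png

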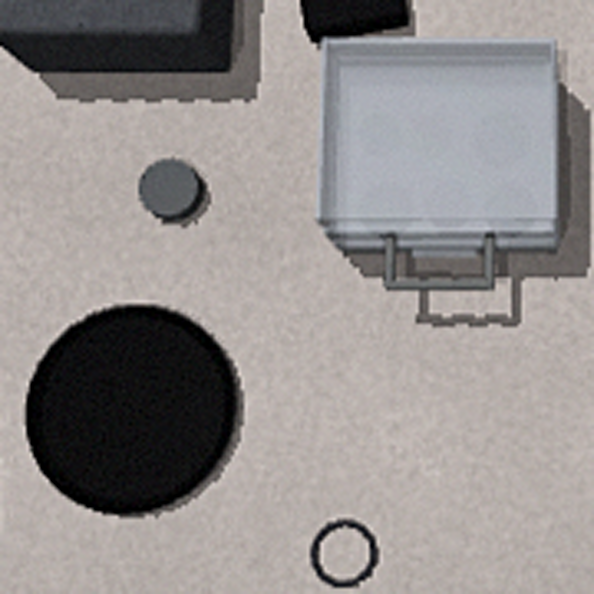

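Run:
```python
from h import *
f=lambda u,v,k,x0,y0:(u/k+x0,v/k+y0)
pts={'handleL':(388,284,78),'handleR':(492,285,78),'rearL':(322,41,115),'rearR':(556,40,115),'frontL':(319,219,115),'frontR':(555,221,115)}
for n,(u,v,z) in pts.items(): print(n,px2w('top',*f(u,v,3.3,145,110),z).round(1))
for nm,p in [('h',(560,100,75)),('tray',(520,100,90)),('tray2',(520,30,90)),('dish',(473,393,40)),('tin',(450,-380,40)),('tinf',(558,-376,40))]:
  for ph in (-np.pi,-np.pi*.75,-np.pi/2,-np.pi/4,0,np.pi/4,np.pi/2,2.36):
    q=m.inverse_kinematics(p,down(ph)); print(nm,round(ph,2),None if q is None else np.round(q,2))
```

```text
handleL [580.2 144.3  78. ]
handleR [579.4  50.2  78. ]
rearL [797.  204.2 115. ]
rearR [798.3  -7.5 115. ]
frontL [631.4 200.8 115. ]
frontR [629.9  -7.5 115. ]
h -3.14 [ 0.63  1.05 -1.33  1.85  1.1   1.23  2.07]
h -2.36 [-0.02  0.53 -0.27  1.89  0.2   0.74 -2.76]
h -1.57 [ 0.14  0.57 -0.49  1.88  0.37  0.78 -2.12]
h -0.79 [ 0.25  0.62 -0.64  1.87  0.49  0.81 -1.43]
h 0 [ 0.27  0.62 -0.66  1.87  0.51  0.82 -0.66]
h 0.79 [ 0.29  0.64 -0.69  1.87  0.54  0.83  0.1 ]
h 1.57 [ 0.33  0.66 -0.75  1.87  0.58  0.85  0.85]
h 2.36 [ 0.63  1.05 -1.33  1.85  1.1   1.23  1.28]
tray -3.14 [ 0.66  0.95 -1.33  1.94  1.03  1.17  2.05]
tray -2.36 [ 0.03  0.47 -0.35  1.97  0.24  0.74 -2.82]
tray -1.57 [ 0.19  0.51 -0.55  1.96  0.37  0.77 -2.15]
tray -0.79 [ 0.34  0.57 -0.76  1.96  0.54  0.82 -1.5 ]
tray 0 [ 0.36  0.58 -0.78  1.95  0.55  0.83 -0.73]
tray 0.79 [ 0.38  0.59 -0.81  1.95  0.57  0.84  0.04]
tray 1.57 [ 0.4   0.61 -0.85  1.95  0.61  0.85  0.8 ]
tray 2.36 [ 0.66  0.95 -1.33  1.94  1.03  1.17  1.27]
tray2 -3.14 [ 0.8   0.94 -1.33  1.96  1.03  1.16  2.18]
tray2 -2.36 [ 0.08  0.44 -0.25  2.    0.
[... 935 characters left out ...]
.95]
tin -0.79 [ 0.77  0.6  -0.17  1.86  0.15  0.69 -0.27]
tin 0 [ 0.87  0.62 -0.3   1.85  0.27  0.71  0.42]
tin 0.79 [ 0.99  0.65 -0.45  1.84  0.4   0.74  1.1 ]
tin 1.57 [ 1.09  0.69 -0.6   1.84  0.54  0.78  1.78]
tin 2.36 [ 1.49  1.15 -1.34  1.81  1.2   1.26  2.14]
tinf -3.14 [ 0.35  0.72  0.28  1.66 -0.25  0.8  -2.4 ]
tinf -2.36 [ 0.46  0.7   0.11  1.66 -0.1   0.79 -1.73]
tinf -1.57 [ 0.57  0.71 -0.04  1.65  0.04  0.79 -1.06]
tinf -0.79 [ 0.67  0.71 -0.18  1.64  0.16  0.8  -0.36]
tinf 0 [ 0.75  0.73 -0.3   1.63  0.28  0.82  0.33]
tinf 0.79 [ 0.86  0.76 -0.46  1.62  0.42  0.85  1.01]
tinf 1.57 [ 0.95  0.8  -0.6   1.62  0.55  0.9   1.71]
tinf 2.36 [ 1.29  1.23 -1.34  1.6   1.23  1.35  2.13]
```

Run:
```python
from h import *
m.movep((500,-250,230),down(-np.pi/2))
snap('wrist','w1'); print(m.current_time(), m.current_tool_pos())
m.command_gripper(50)
m.movep((575,97,190),down(0))
snap('wrist','w2'); print(m.current_time(), m.current_tool_pos(),m.current_orientation())
for L in (78,):
  for y in (52,97,142): print(w2px('wrist',(580,y,78)))
```

```text
1.9333 [ 499.48549764 -251.31972768  229.8946853 ]
4.0833 [575.41363943  95.03072535 189.99408792] [ 0.49935034 -0.50056909  0.5011663  -0.49891098]
[325.27640025 239.04053786]
[325.34272373 194.86912732]
[325.33963038 147.11379919]
```

View pics/w1.png

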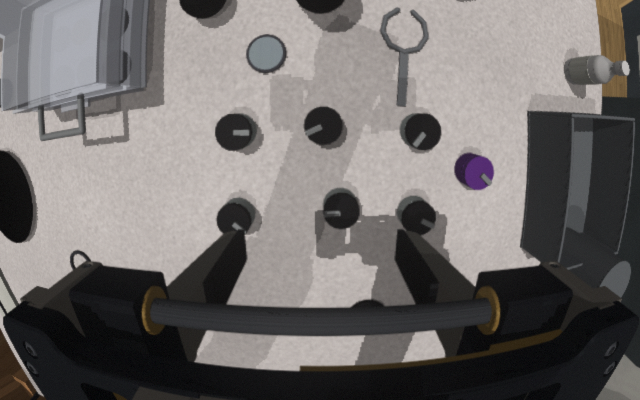

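View pics/w2.png

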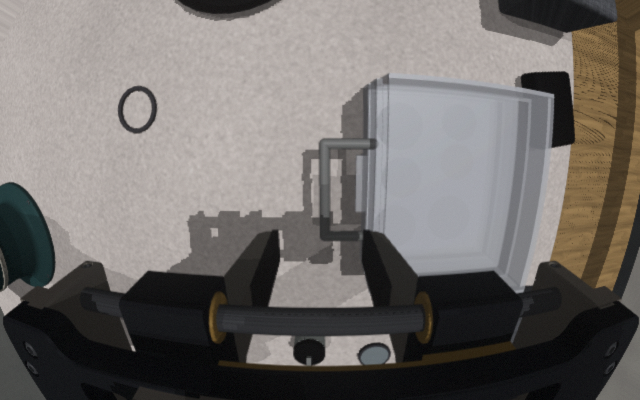

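Run:
```python
from h import *
m.movep((580,99,120),down(0))
print(m.move_l((580,99,61),100,contact_N=10), m.current_tool_pos())
m.command_gripper(0); print(m.current_width(),m.current_ft_force())
p=m.current_tool_pos(); print(p)
print(m.move_l((580-132,99,61),70,contact_N=12), m.current_tool_pos(),m.current_ft_force(),m.current_time())
m.hold(0.3); print(m.current_tool_pos())
m.command_gripper(50)
p=m.current_tool_pos();m.move_l((p[0],p[1],180),200)
snap('wrist','w3');snap('top','t3',(145,110,325,290),3.3); print(m.current_time(), m.current_tool_pos(),m.current_orientation())
```

```text
False [580.37441031  99.25585482  61.43791408]
9.068066894047579 [-3.82180221 -0.29890428  4.59994423]
[578.96745584  98.94692512  60.98795371]
True [453.93618871  98.35264113  60.99970369] [2.25311222e-04 5.63068135e-01 1.05710993e+00] 7.5417
[453.953002    98.26891375  60.94515014]
9.4333 [452.74055809  96.77791304 178.63278151] [ 0.50126733 -0.50023952  0.50001005 -0.49847913]
```

View pics/w3.png

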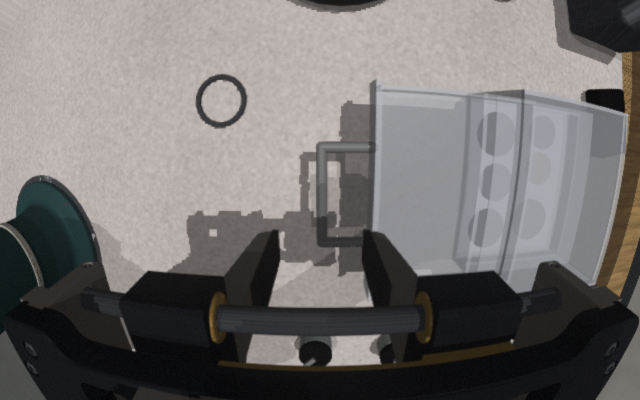

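View pics/t3.png

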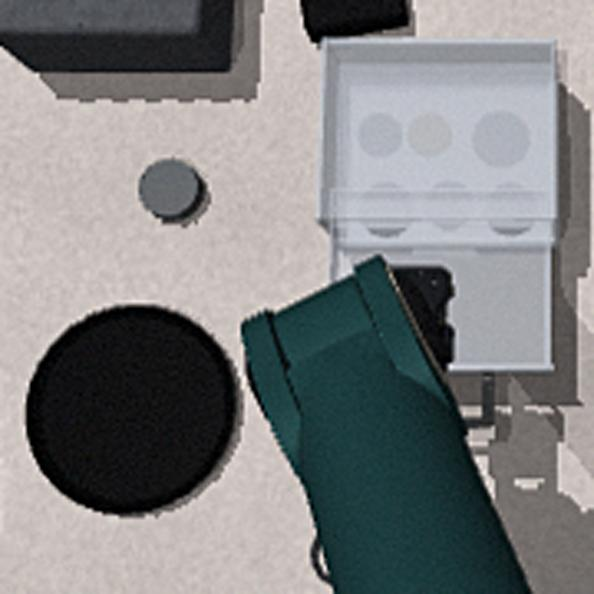

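```bash
cat >> h.py <<'E'
def hover(x,y,phid,name,z=130,w=70):
    m.movep((x,y,z),down(np.radians(phid)))
    if abs(m.current_width()-w)>4: m.command_gripper(w)
    m.hold(0.15)
    pose=(np.array(m.current_tool_pos()),np.array(m.current_orientation()))
    snap('wrist',name,(220,130,420,280),4)
    np.savez('pose_'+name,p=pose[0],q=pose[1]); print(name,m.current_time(),pose[0].round(1), 'exp px',((w2px('wrist',(x,y,36),pose)-[220,130])*4).round())
def meas(name,c,tip,z=36):
    """c, tip in enlarged crop px: lid centre (z=36), rib tip (z=41)"""
    d=np.load(f'pose_{name}.npz'); pose=(d['p'],d['q'])
    C=px2w('wrist',c[0]/4+220,c[1]/4+130,36,pose); 
    T=px2w('wrist',tip[0]/4+220,tip[1]/4+130,41,pose)
    return C,T
E
python3 - <<'E'
from h import *
hover(557,-147,90,'t1')
E
```

```text
t1 11.725 [ 557. -147.  130.] exp px [401. 289.]
```

View pics/t1.png

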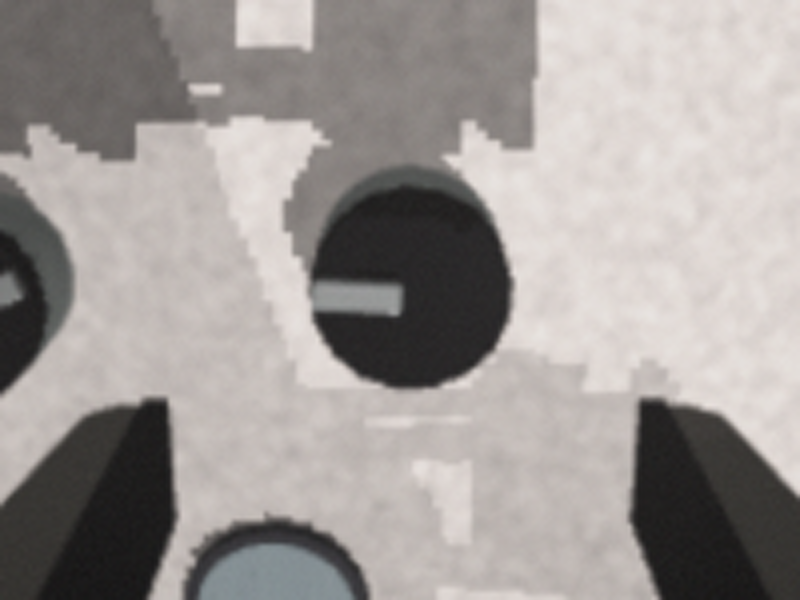

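```bash
cat >> h.py <<'E'
def target(name,c,r0,r1):
    d=np.load(f'pose_{name}.npz'); pose=(d['p'],d['q'])
    g=lambda a,z: px2w('wrist',a[0]/4+220,a[1]/4+130,z,pose)
    C=g(c,36); v=g(r1,41)-g(r0,41)
    return C,np.degrees(np.arctan2(v[1],v[0])),np.hypot(v[0],v[1])
def fz(n=10):
    a=[]
    for _ in range(n):
        a.append(m.current_ft_force()[2]); m.hold(0.03)
    return np.mean(a),np.std(a)
def pick(C,phid):
    q=down(np.radians(phid))
    m.move_l((C[0],C[1],60),150,q)
    f0=fz(6)
    hit=m.move_l((C[0],C[1],9),120,q,contact_N=8)
    print('hit',hit,m.current_tool_pos().round(1))
    m.command_gripper(40); print('w',m.current_width())
    m.move_l((C[0],C[1],130),150,q); m.hold(0.25)
    f1=fz(10); print('f0',f0,'f1',f1,'dF',f1[0]-f0[0],'t',m.current_time())
    return f1[0]-f0[0]
def place(x,y,floor,phid,zc=175,w=60):
    q=down(np.radians(phid))
    m.movep((x,y,zc),q)
    m.move_l((x,y,floor+25),200,q)
    hit=m.move_l((x,y,floor+6),40,q,contact_N=4)
    print('place hit',hit,m.current_tool_pos().round(1))
    m.command_gripper(w)
    m.move_l((x,y,zc),250,q); print('t',m.current_time())
E
python3 - <<'E'
from h import *
C,a,l=target('t1',(411,288),(402,300),(313,297)); print(C,a,l)
pick(C,a+180 if a<0 else a-180)
E
```

```text
[ 556.84102843 -144.75825416   36.        ] -91.98519629416161 19.427814711810008
hit False [ 557.  -144.5    9. ]
w 45.23169715936722
f0 (np.float64(0.13869770184688393), np.float64(0.5452192076407543)) f1 (np.float64(-3.212909619235652), np.float64(0.5080705830341037)) dF -3.3516073210825357 t 15.15
```

Run:
```python
from h import *
place(567,160,60,0)
snap('wrist','p1')
hover(561,-255,-65,'t2')
```

```text
place hit True [568.3 160.2  71.2]
t 18.775
t2 20.925 [ 561. -255.  130.] exp px [403. 289.]
```

View pics/p1.png

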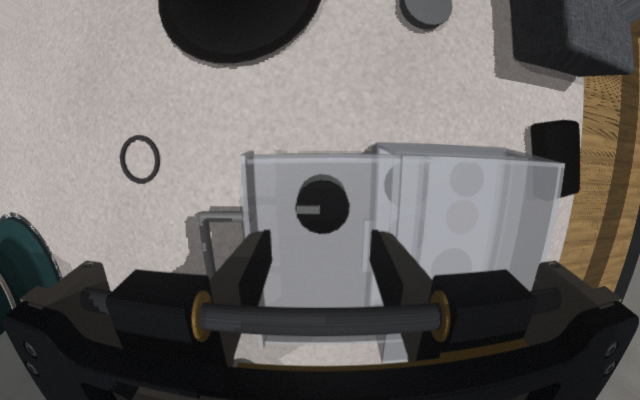

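View pics/t2.png

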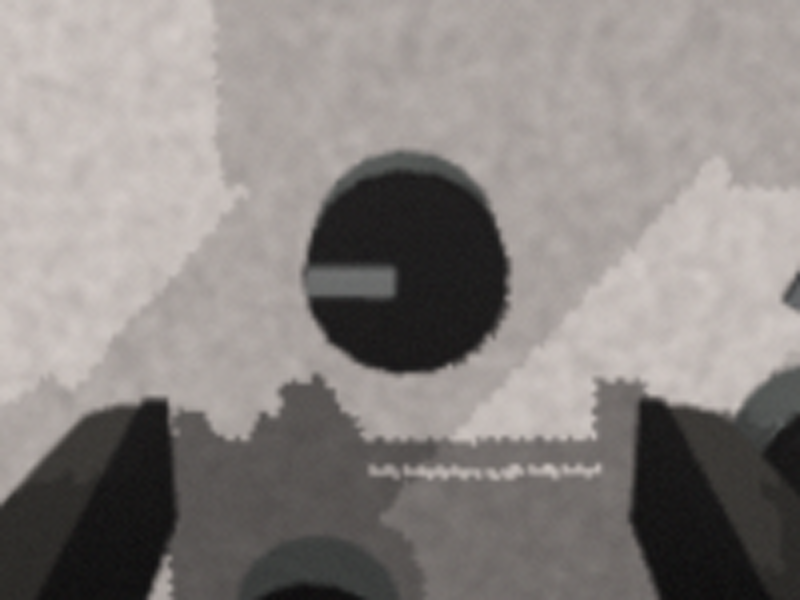

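Run:
```python
from h import *
C,a,l=target('t2',(408,271),(396,282),(305,282)); print(C,a,l)
pick(C,a+180 if a<0 else a-180)
```

```text
[ 565.22324484 -254.33106805   36.        ] 115.01799018207369 19.804434683476693
hit False [ 565.4 -254.3    9.1]
w 45.69495001698426
f0 (np.float64(0.6535957460807805), np.float64(0.312565696565931)) f1 (np.float64(-3.103180826293432), np.float64(0.38971520877884747)) dF -3.7567765723742124 t 24.35
```

Full. Next into the tray's middle, then hover over tin 3.

Run:
```python
from h import *
place(567,98,60,0)
snap('wrist','p2')
hover(558,-376,-34,'t3')
```

```text
place hit True [568.3  98.   71.1]
t 27.675
t3 30.0167 [ 558.  -375.9  130. ] exp px [402. 289.]
```

View pics/p2.png

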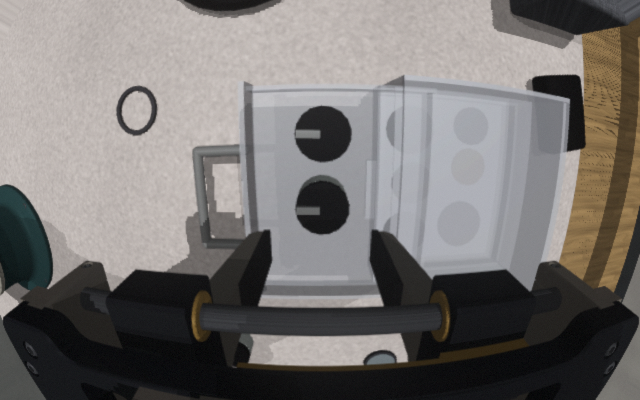

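View pics/t3.png

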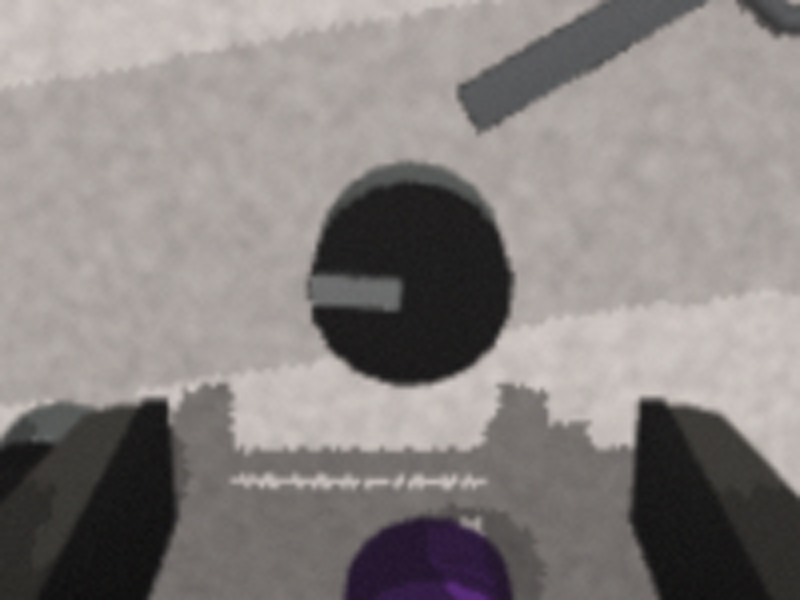

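Run:
```python
from h import *
C,a,l=target('t3',(411,284),(402,294),(311,290)); print(C,a,l)
pick(C,a+180 if a<0 else a-180)
```

```text
[ 560.2744532  -376.03717307   36.        ] 143.41968602677252 19.851469438035366
hit False [ 560.5 -376.     8.9]
w 45.41915595423237
f0 (np.float64(0.5647817864804613), np.float64(0.3735347862205934)) f1 (np.float64(-2.9291070488262805), np.float64(0.3621651486975283)) dF -3.4938888353067417 t 33.4417
```

Run:
```python
from h import *
place(567,36,60,0)
snap('wrist','p3')
hover(447,-142,45,'t4')
```

```text
place hit True [568.3  35.9  71.1]
t 36.9667
t4 38.5833 [ 447.1 -141.9  130. ] exp px [400. 289.]
```

View pics/p3.png

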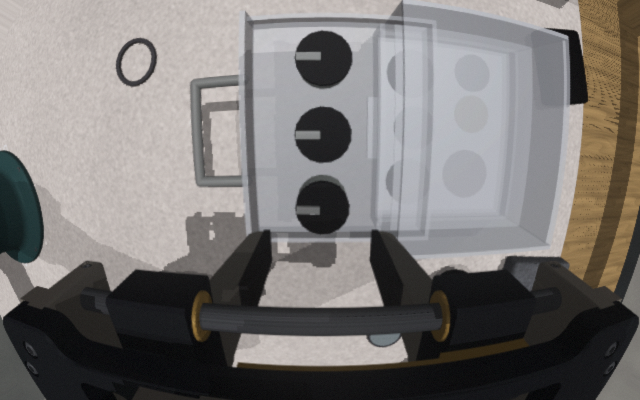

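View pics/t4.png

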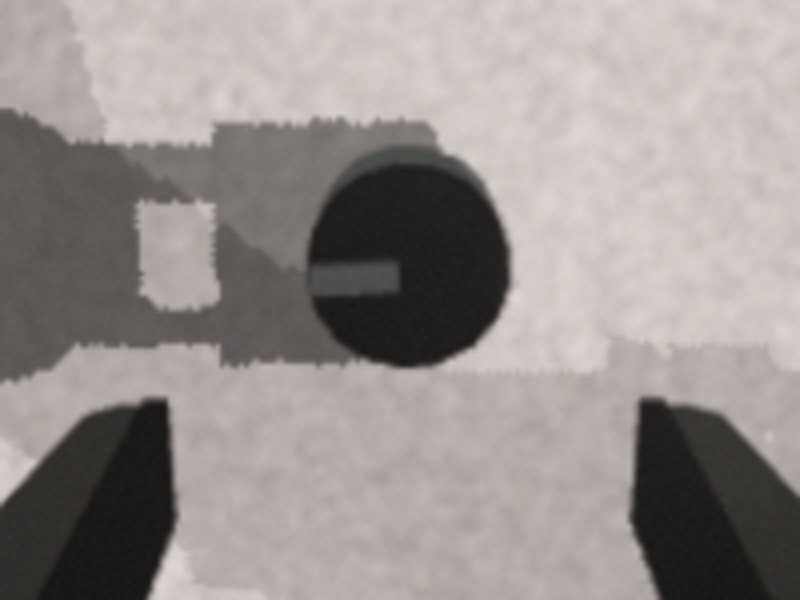

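Three tins stand in the tray in a row, ribs to the handle. Tin 4: centre (410,265), rib (399,277)→(311,280).

Run:
```python
from h import *
C,a,l=target('t4',(410,265),(399,277),(311,280)); print(C,a,l)
pick(C,a+180 if a<0 else a-180)
```

```text
[ 444.54592687 -136.5643912    36.        ] -132.94222259269702 19.14184009272507
hit False [ 444.8 -136.4    9.2]
w 45.75773361311435
f0 (np.float64(0.2503818289511574), np.float64(0.6901075117212261)) f1 (np.float64(-0.4002274833607897), np.float64(0.30668661189345087)) dF -0.6506093123119472 t 42.0083
```

Run:
```python
from h import *
print(px2w('top',185.2,234.5,14))
place(433,393,6,0,zc=150)
snap('wrist','p4')
hover(459,-277,-90,'t5')
```

```text
[471.22302352 390.60934782  14.        ]
place hit True [433.6 393.1  15. ]
t 46.2083
t5 49.2 [ 459. -277.  130.] exp px [403. 288.]
```

View pics/p4.png

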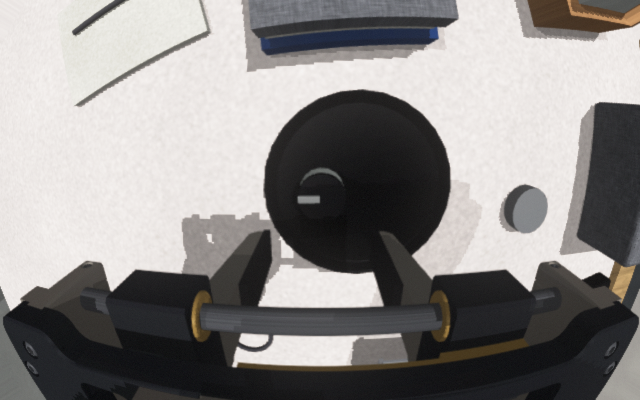

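View pics/t5.png

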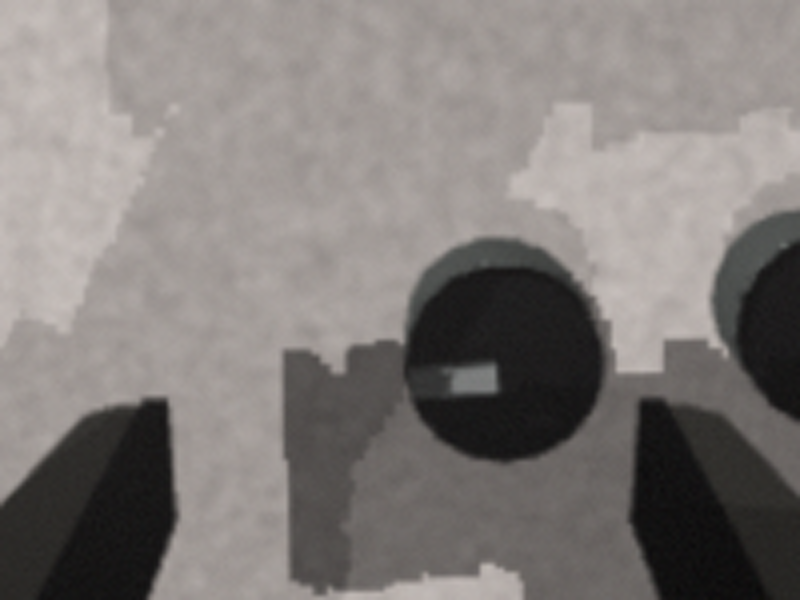

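Run:
```python
from h import *
C,a,l=target('t5',(505,364),(498,379),(408,383)); print(C,a,l)
pick(C,0)
d=m.current_tool_pos()
```

```text
[ 441.1526365  -300.18856046   36.        ] 92.58239630347563 20.091537944293073
hit False [ 441.4 -300.1    9. ]
w 45.826160267982345
f0 (np.float64(0.06177736982144394), np.float64(0.5767067848594394)) f1 (np.float64(-0.8345766523838133), np.float64(0.4047553877913901)) dF -0.8963540222052573 t 53.725
```

Empty (about 0.9 N). Place in the dish, then look at tin 6.

Run:
```python
from h import *
place(492,428,6,0,zc=150)
hover(450,-380,68,'t6')
```

```text
place hit True [492.5 428.1  15.1]
t 58.5917
t6 62.0 [ 450. -380.  130.] exp px [401. 289.]
```

View pics/t6.png

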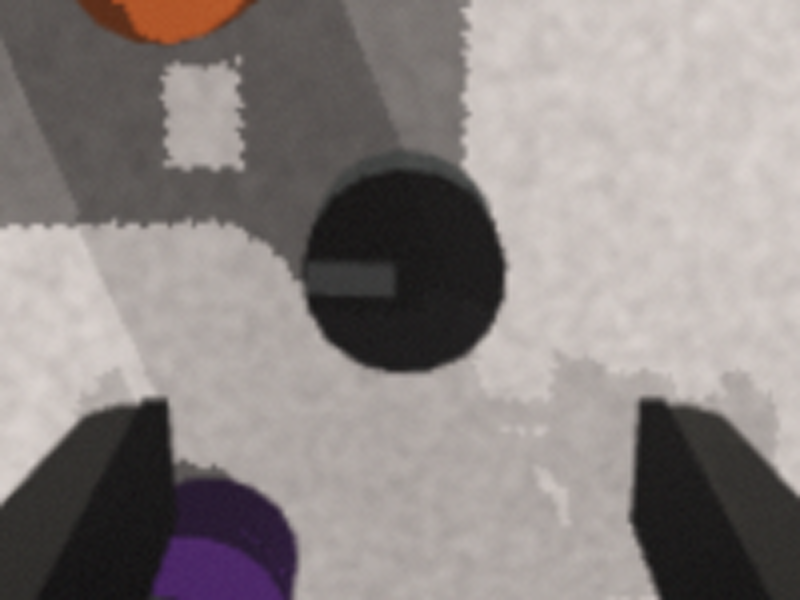

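Run:
```python
from h import *
C,a,l=target('t6',(406,270),(396,281),(305,279)); print(C,a,l)
pick(C,a+180 if a<0 else a-180)
```

```text
[ 446.37382391 -377.32461404   36.        ] -113.29055888260916 19.78213336939134
hit False [ 446.6 -377.     8.8]
w 45.64299964385008
f0 (np.float64(0.13476505630901506), np.float64(0.3435028575173956)) f1 (np.float64(-0.8331071525205024), np.float64(0.48288522961252045)) dF -0.9678722088295174 t 65.425
```

Also empty.

Run:
```python
from h import *
place(492,357,6,0,zc=150)
m.movep((470,300,230),down(0))
p=(m.current_tool_pos(),m.current_orientation());snap('wrist','p6',(160,0,560,260),2); 
for P in [(433,393,42),(492,428,42),(492,357,42),(472,392,6),(472,472,6),(552,392,6)]: print(P,(w2px('wrist',P,p)-[160,0])*2)
m.movep((454,98,190),down(0));snap('wrist','p7',(200,20,600,280),2)
print(w2px('wrist',(454,98,78))); print(m.current_time())
snap('top','top7')
```

```text
place hit True [492.5 357.   15.1]
t 70.3083
(433, 393, 42) [256.3708715  199.87010081]
(492, 428, 42) [360.30692637 139.18774806]
(492, 357, 42) [359.96804404 261.71672341]
(472, 392, 6) [324.74678451 203.42139569]
(472, 472, 6) [324.60562762  80.12025636]
(552, 392, 6) [451.15421023 206.11589426]
[319.91561698 199.27484538]
71.7333
```

View pics/p6.png

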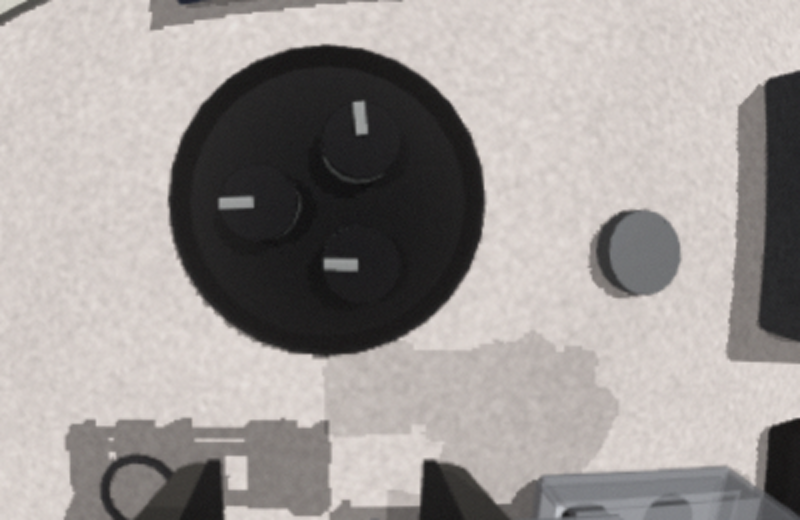

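View pics/p7.png

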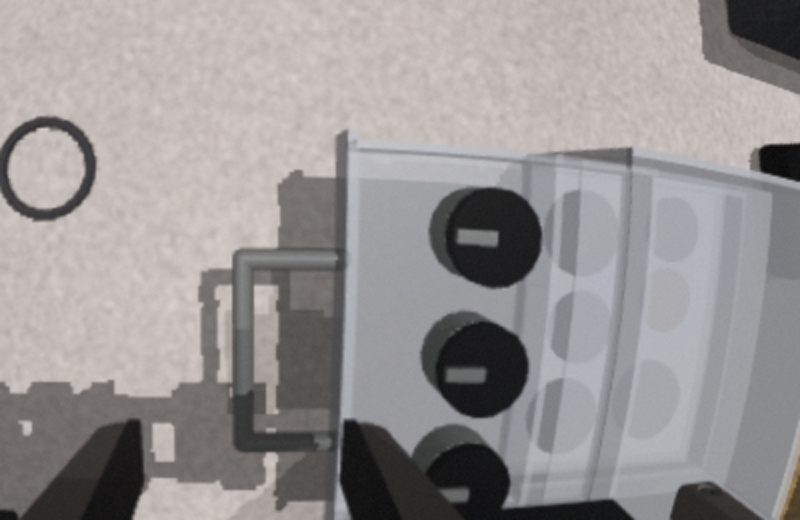

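View pics/top7.png

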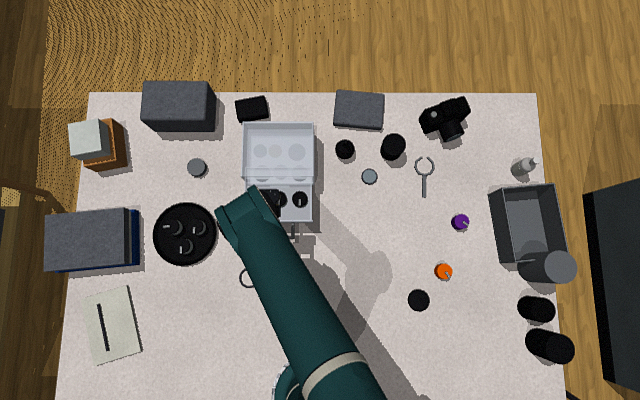

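Run:
```python
from h import *
m.movep((454,98,120),down(0))
print(m.move_l((454,98,61),100,contact_N=10))
m.command_gripper(0); print(m.current_width(),m.current_tool_pos())
print(m.move_l((588,98,61),50,contact_N=14), m.current_tool_pos(),m.current_ft_force())
m.hold(0.3); p=m.current_tool_pos(); print(p)
m.command_gripper(50); m.hold(.2)
p=m.current_tool_pos();m.move_l((p[0],p[1],190),200)
m.movep((540,60,230),down(0))
snap('wrist','p8',(200,20,600,280),2); print(m.current_time())
m.movep((420,-200,250),down(0)); snap('top','top8',(145,110,325,290),3.3)
```

```text
False
8.956287956131426 [454.23999684  98.02336368  61.0643117 ]
True [578.90501055  98.58380856  61.05291758] [-0.82879714 -0.78169406  5.09106073]
[578.88790011  98.64363049  61.04146767]
78.4417
```

View pics/p8.png

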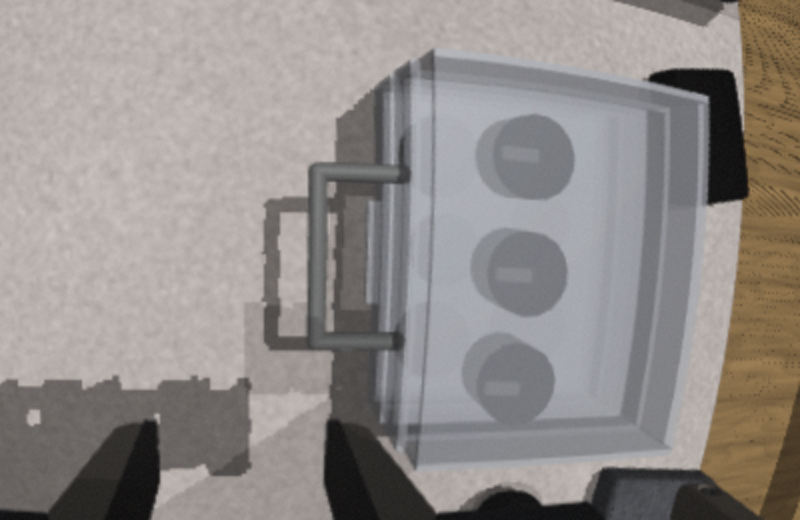

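View pics/top8.png

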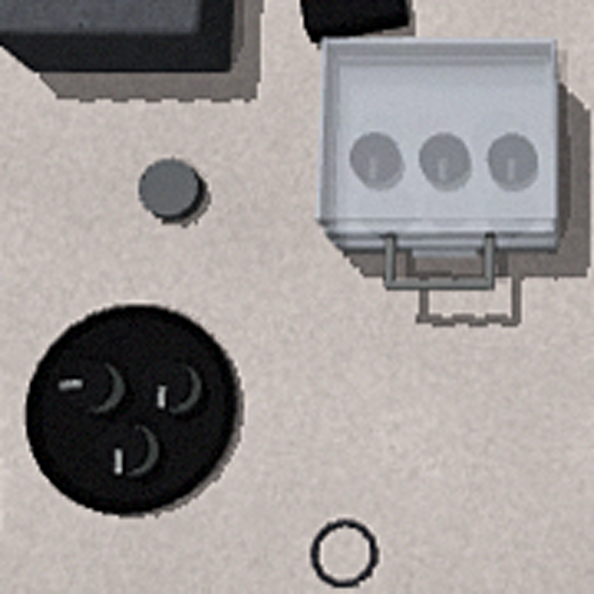

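Run:
```python
from h import *
print(m.current_time()); m.job_done()
```

```text
79.6
the job is handed in; nothing more can be done
```

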